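# Slide the dovetailed lid home on the open bento

## Task

Close the open glass bento container: pick up the blue wedge-shaped lid (the tapered one with a straight ridge across its top), lay it on the container's flat white end with its narrow end towards the grey ways, and slide it under them until it wedges tight, then let go. Leave the square-cornered blue lid with the round button where it lies.

Things in the scene. Friction and masses are not known exactly. Their poses are not given: they have to be found in the camera images.
- lid_grip (a point): Ridge of the loose blue tapered lid, lying flat on the counter: plate 8 mm thick, 110 long, 107 wide at one end, 73 at the other, edges dovetailed; across its middle an upright ridge 16 mm thick (x), 50 long (y), 32 high, to pinch from above, a finger before and behind. Point: mid-lid, 28 mm above its underside, 12 below the ridge's top. x along the lid to its narrow end, z up.
- ways_home (a point): Point 55 mm above the counter, level with the bento's white top, where the middle of the lid's underside lies when fully home (lid_grip then 28 mm straight above). x: slide direction, z up. A lid laid with its middle 85 mm behind this point lies clear of the rails with 13 mm room each side; sliding along +x closes that until both edges wedge: no other stop. Pushed loosely, it centres itself.
- bento: Open glass container with white top, fixed. Origin on the counter under ways_home, same axes. 209 mm long (x -145 to +64), 126 wide, top at z 55 mm. Two grey rails (x -15 to +55 mm, 14 mm high above the top) lean 22 degrees inward, 98 mm apart at the near mouth, 76 at the far end. The top is flat and bare from x -145 to -43 mm; an opening 62 mm wide runs from x -43 to +46 mm.
- press_lid_mid (a point): Middle of the other loose blue lid, to be left alone: rectangular, 112 x 94 mm, 8 mm thick, with a raised panel 3 mm high and on it a round button 20 mm across and 14 mm high. Point 6 mm above its underside; x along its long side, z up.

How it is judged:
At the end, for the whole second after the job is handed in: The tapered lid lies at rest and flat in the container's ways, slid home to within 12 mm of its fully wedged place along the slide, 8 mm sideways, 6 mm in height and 10 degrees in yaw, and is released (x of lid_grip in the frame of ways_home between -0.012 and 0.012 m and y of lid_grip in the frame of ways_home between -0.008 and 0.008 m and z of lid_grip in the frame of ways_home between 0.022 and 0.034 m and angle between the x axis of lid_grip and the x axis of ways_home, either way round below 0.175 rad and angle between lid_grip's own z axis and vertical below 0.1 rad and linear speed of lid below 0.02 m/s); the robot touches nothing.
It fails at once if the square-cornered lid is moved by more than 20 mm (distance of press_lid_mid from where it was at the start of the episode above 0.02 m).
It also fails if it takes over 42 s, if anything falls off the work surface, if the arm or the gripper's body presses on something with over 40 N, if the wrist force passes 120 N, or if a joint passes its speed limit or range.

## Robot

A 7-joint arm with a two-finger parallel gripper is mounted at the origin on the work surface. World frame = base frame: x ahead of the robot, y to its left, z up, the work surface at z = 0. Lengths are in m, angles in rad, forces in N, time in s.
With the tool pointing down it reaches from about 0.4 to 0.925 m from the base axis. Payload 5.6 kg.
Tool frame: the origin (TCP) lies at the very end of the fingers, on their centre line; the grasp point (between the pads) lies 19 mm behind it; x points along the fingers, y is the direction in which the jaws open and shut, and the axes are right-handed (so a half turn about x gives the same grasp; the last joint's range is limited). The gripper opens to 85 mm and grips with 20 to 120 N. Pads are 22 mm wide; open, the fingers measure 114 mm over their backs; the gripper's body (76 mm by 85 mm) begins 54 mm behind the grasp point. The pads swing forward as they close: fully open they stand 13 mm farther back than shut.
Start: joints at [1.196, 0.468, -0.012, 1.603, 0.006, 1.071, -0.056], TCP at [0.212, -0.615, 0.231] pointing down, gripper open.
Joint ranges: [-2.53, 2.53], [-0.31, 2.02], [-1.57, 1.55], [0.28, 2.44], [-1.29, 4.43], [0.15, 1.84], [-2.92, 2.92]. Speed limits (rad/s): [2.57, 2.57, 3.14, 3.14, 3.14, 3.14, 3.14].

## Interface

Orientations are given as a unit quaternion [w, x, y, z].
In Python, from station import r gives the robot as it stands. The module is installed in compiled form; this text tells all that it offers.
- The arm moves only by the shell command python3 -m creep 'ROWS' [OPENING] [FORCE]. ROWS is JSON, a list of rows, each a list of 6 numbers: the shift along the tool's x, y, z scaled (see below), then the turn, a rotation vector about the tool's x, y, z scaled (see below). A call has 1 to 20 rows; each row is the pose to reach, as a shift and turn from the pose commanded when the call began, along the tool's axes at that moment, turning the shorter way round; what a row does not reach only later rows make up. The controller multiplies each number of a shift by 1 m and each number of a turn by 360 degrees. A row lasts 1/12 s, in which the tool goes at most 41.7 mm and 7.16 degrees, less where a joint would pass 70% of its speed; a pose out of reach is approached as far as the arm can. A call with a number of a shift or a turn outside -1 to 1 is refused whole. A call with a gripper value outside its range is refused whole. OPENING is the closure, from -1 (fully open) to 1 (shut), set as the call begins (- or left out, the last holds). The fingers move at their own pace and stop on an object; FORCE is the grip in N (left out, the last holds). Time passes only in rows, so rows that repeat a pose let the fingers close. It gives the time, the measured TCP pose, the force and the opening at its end, in the units of the state.
- r.get_obs(): the state, without advancing time (a new reading comes with each control period).
- r.grab_frame(name): name is "side" or "top"; returns the picture (480x640x3 uint8, red, green, blue); there is no depth.
- r.calibration(name): a dict with "fx", "fy", "cx", "cy" (pixels), "R" (3x3) and "t" (3): a world point X has camera coordinates R X + t. Camera axes: x right, y down, z forward; pixel columns grow to the right and rows downward; lengths in m; the calibration is good to about 2 mm. A picture is of the moment at which its call begins. calibration takes no time and is no camera call.
- r.close_job(): hands the job in, once; it reports no verdict.
The state is a dict: "time_s": time; "qpos": joint angles; "dq": joint speeds; "joint_efforts": joint torques, N m; "position": TCP position; "tcp_rot": TCP orientation; "ft_force": force on the tool from outside, world axes, zero at the start; "moment": the same for the moment, N m; "opening": finger opening in m.
Only numpy, scipy, OpenCV 4.12 (cv2) and the standard library are available. Lean on these libraries where they do the work, as an engineer would, in place of code of your own. Each camera call takes 0.05 s, during which the arm holds its last target.

## Working session

There is one attempt and no reset: what is moved stays moved. The work goes in short steps, Python scripts to look and compute and a shell command to move; the robot and the scene stay as the last step left them, time stands still between calls to the robot, and variables do not carry over. Pictures are saved under pics/ and viewed, and the job is handed in when it is done.

```bash
mkdir -p pics; python3 - <<'E'
from station import r
import cv2
print(r.get_obs())
for n in("side","top"):
    im=r.grab_frame(n); cv2.imwrite(f"pics/{n}0.png",im[:,:,::-1]); print(n,r.calibration(n))
E
```

```text
{'time_s': 0.0, 'qpos': array([ 1.19600173,  0.46840401, -0.01159135,  1.60366792,  0.00597438,
        1.07140046, -0.05630678]), 'dq': array([ 1.02769252e-03, -4.29532286e-04,  7.22413691e-04, -1.12351762e-03,
        7.02669063e-05,  6.45210051e-04, -1.36480789e-03]), 'joint_efforts': array([-1.47675601e-04, -5.32392597e+01,  2.11955700e-02, -2.51307213e+01,
        1.13770706e-02,  7.77215115e-03,  5.48917583e-06]), 'position': array([ 0.21147501, -0.61401945,  0.23030258]), 'tcp_rot': array([-0.11610143, -0.69725778, -0.11737309,  0.69754972]), 'ft_force': array([-0.3661887 , -0.15327072,  0.12270624]), 'moment': array([-0.05267549,  0.02903887, -0.02762114]), 'opening': 0.08515032064402261}
side {'fx': 533.9880027477038, 'fy': 533.9880027477038, 'cx': 326.67328279592965, 'cy': 238.56990949413253, 'R': array([[ 0.93522947, -0.35403842,  0.00162083],
       [-0.27694469, -0.73441505, -0.61962584],
       [ 0.22056172,  0.57904347, -0.78489566]]), 't': array([-0.538105  ,  0.15573268,  0.7899768 ])}
top {'fx': 452.52811604184046, 'fy': 452.52811604184046, 'cx': 318.8895154705532, 'cy': 245.38409422174558, 'R': array([[-1.00138938e-02, -9.99949727e-01, -5.15781933e-04],
       [-9.92171623e-01,  1.00002089e-02, -1.24480787e-01],
       [ 1.24479687e-01, -7.34793179e-04, -9.92221884e-01]]), 't': array([-0.02024814,  0.55936605,  0.65686452])}
```

View pics/side0.png

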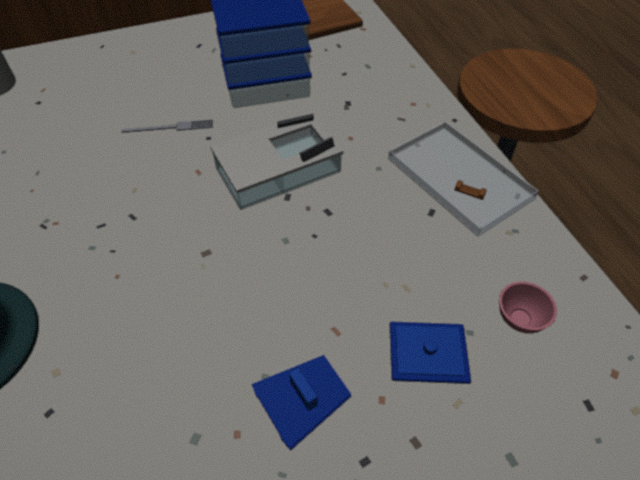

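View pics/top0.png

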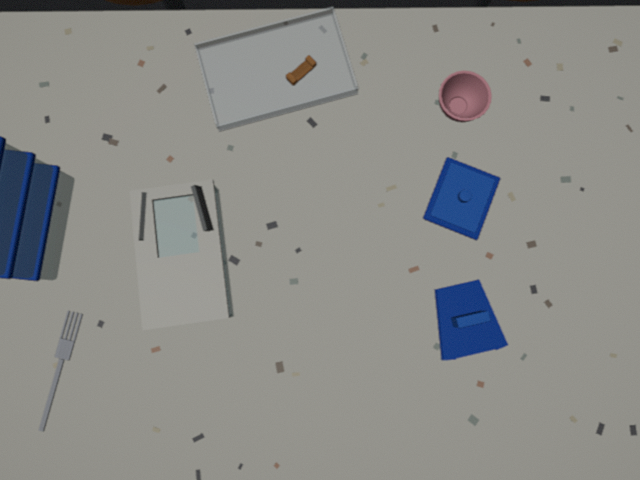

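The side view shows the tapered lid at about (302,395), the square lid at (430,350) and the bento at (275,160) with its ways at the far end. The top view shows the tapered lid at (470,320) with its narrow end up, and the bento at (180,255) with its rails at the upper end. Next I'll measure these.

```bash
cat > h.py <<'E'
import numpy as np, cv2
from station import r
def C(n):
    c=r.calibration(n); K=np.array([[c['fx'],0,c['cx']],[0,c['fy'],c['cy']],[0,0,1]]); return K,np.array(c['R']),np.array(c['t'])
def plane(n,p,z):
    K,R,t=C(n); d=R.T@np.linalg.solve(K,[p[0],p[1],1.]); o=-R.T@t; return o+d*(z-o[2])/d[2]
def tri(ps,pt):
    P=[]
    for n in("side","top"):
        K,R,t=C(n); P.append(K@np.c_[R,t])
    X=cv2.triangulatePoints(P[0],P[1],np.array(ps,float).reshape(2,1),np.array(pt,float).reshape(2,1))[:,0]; return X[:3]/X[3]
def proj(n,X):
    K,R,t=C(n); u=K@(R@np.array(X)+t); return u[:2]/u[2]
E
python3 - <<'E'
import cv2,numpy as np
from h import *
for n,boxes in(("side",[(235,340,130,120),(200,100,150,115)]),("top",[(420,270,100,100),(120,170,120,170)])):
    im=cv2.imread(f"pics/{n}0.png"); hsv=cv2.cvtColor(im,cv2.COLOR_BGR2HSV)
    m=cv2.inRange(hsv,(105,120,40),(130,255,255))
    cs,_=cv2.findContours(m,cv2.RETR_EXTERNAL,cv2.CHAIN_APPROX_NONE)
    for c in cs:
        if cv2.contourArea(c)>1500:
            print(n,cv2.boundingRect(c),cv2.approxPolyDP(c,4,True)[:,0].tolist())
    for i,(x,y,w,h) in enumerate(boxes):
        cv2.imwrite(f"pics/{n}_c{i}.png",cv2.convertScaleAbs(cv2.resize(im[y:y+h,x:x+w],None,fx=5 if w<140 and h<140 else 3.5,fy=5 if w<140 and h<140 else 3.5,interpolation=cv2.INTER_CUBIC),alpha=1.4))
E
```

```text
side (253, 356, 98, 93) [[323, 356], [253, 384], [290, 448], [350, 395]]
side (390, 322, 81, 61) [[390, 323], [393, 379], [469, 382], [462, 325]]
side (211, 0, 100, 89) [[211, 0], [229, 88], [310, 76], [301, 55], [309, 49], [300, 26], [309, 21], [301, 0]]
top (435, 280, 72, 80) [[478, 280], [435, 290], [443, 359], [506, 344]]
top (424, 158, 76, 81) [[447, 158], [424, 218], [477, 238], [499, 178]]
top (0, 137, 59, 143) [[0, 137], [0, 277], [38, 279], [58, 167], [35, 164], [32, 153], [5, 151]]
```

View pics/side_c0.png

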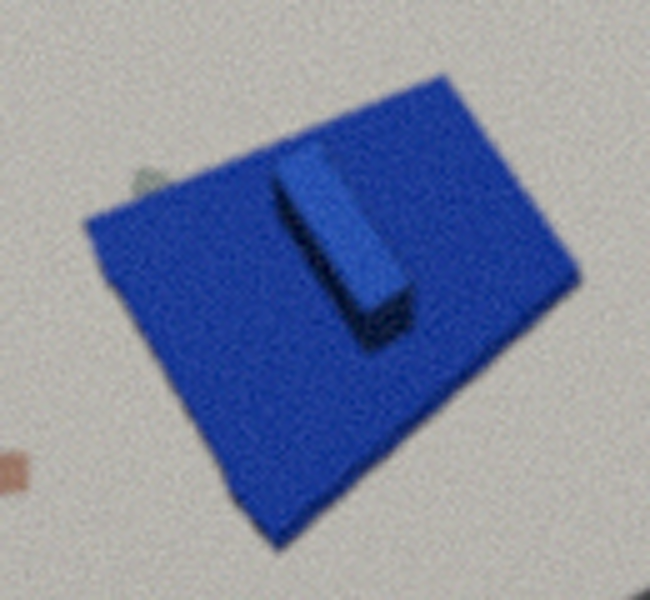

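View pics/top_c0.png

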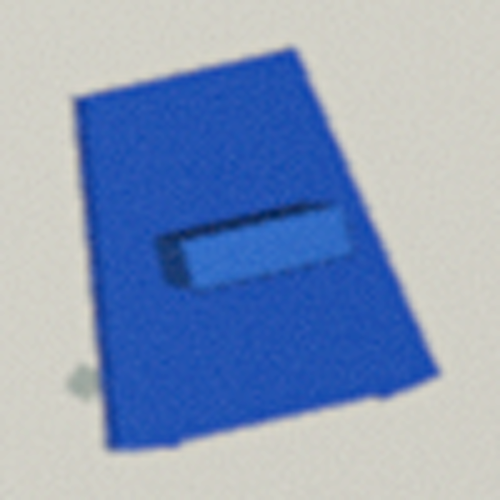

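View pics/side_c1.png

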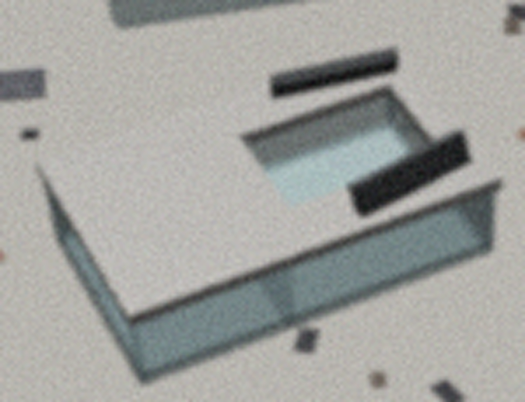

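View pics/top_c1.png

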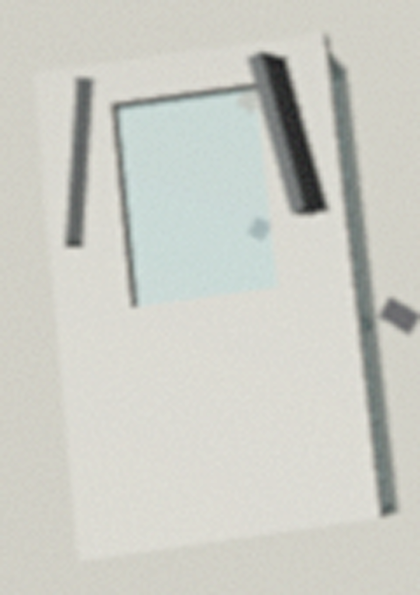

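```bash
python3 - <<'E'
from h import *
np.set_printoptions(precision=4,suppress=True)
def px(p,o,s): return ((np.array(p)+.5)/s-.5)+o
print("ridge")
R=[]
for s,t in(((328,143),(180,240)),((278,163),(192,290)),((413,287),(345,202)),((370,312),(352,250))):
    X=tri(px(s,(235,340),5),px(t,(420,270),5)); R.append(X); print(X, plane("top",px(t,(420,270),5),.040),plane("side",px(s,(235,340),5),.040))
R=np.array(R);print(R.mean(0)); d=R[:2].mean(0)-R[2:].mean(0); print("yaw",np.degrees(np.arctan2(-d[0],d[1])),np.linalg.norm(d))
print("plate")
pl={}
for n,ps in(("top",[(478,280),(435,290),(443,359),(506,344)]),("side",[(350,395),(323,356),(253,384),(290,448)])):
    # narrow -y, narrow +y, wide +y, wide -y
    L=np.array([plane(n,p,.004 if n=="top" else .006) for p in ps]); pl[n]=L
    a=(L[0]+L[1])/2;b=(L[2]+L[3])/2;v=a-b
    print(n,L[:,:2].tolist(),"mid",(a+b)/2,"yaw",np.degrees(np.arctan2(v[1],v[0])),np.linalg.norm(v))
S=[(350,395),(323,356),(253,384),(290,448)];T=[(478,280),(435,290),(443,359),(506,344)]
for s,t in zip(S,T): print(tri(s,t))
print("bento")
B=[]
for s,t in(((40,168),(78,557)),((132,318),(380,518)),((500,183),(322,40)),((243,137),(133,305)),((390,88),(115,105))):
    X=tri(px(s,(200,100),3.5),px(t,(120,170),3.5));B.append(X);print(X,plane("top",px(t,(120,170),3.5),.055),plane("side",px(s,(200,100),3.5),.055))
fl=plane("top",px((37,73),(120,170),3.5),.055);print(fl)
print("corner-based, z=.055 top/side avg:")
for n in("top",):
    P=[plane(n,px(t,(120,170),3.5),.055) for t in((78,557),(380,518),(322,40),(37,73))]
    a=(P[2]+P[3])/2;b=(P[0]+P[1])/2;v=a-b;print("end mids",a,b,np.linalg.norm(v),"width",np.linalg.norm(P[0]-P[1]),np.linalg.norm(P[2]-P[3]),"yaw",np.degrees(np.arctan2(v[1],v[0])),"home",b+v/np.linalg.norm(v)*.145)
    
E
```

```text
ridge
[ 0.4492 -0.2292  0.0372] [ 0.4482 -0.2281  0.04  ] [ 0.4496 -0.2306  0.04  ]
[ 0.4344 -0.2312  0.0401] [ 0.4335 -0.231   0.04  ] [ 0.4351 -0.2313  0.04  ]
[ 0.4579 -0.2772  0.0411] [ 0.4589 -0.2778  0.04  ] [ 0.4573 -0.2766  0.04  ]
[ 0.4446 -0.279   0.0401] [ 0.4447 -0.2791  0.04  ] [ 0.4445 -0.279   0.04  ]
[ 0.4465 -0.2542  0.0396]
yaw 11.178268987005232 0.048880216828981436
plate
top [[0.5052831057299858, -0.2770709536396786], [0.49021973101332506, -0.20838735784516557], [0.38375372599224655, -0.2163121603283875], [0.4055579395777832, -0.31525503531890947]] mid [ 0.4462 -0.2543  0.004 ] yaw 12.605212744166137 0.10564188121729445
side [[0.5048683685797276, -0.2770531926799321], [0.4904777247308608, -0.20922431299176686], [0.3841536790816758, -0.21445148577159712], [0.40516175326497117, -0.3153588901838741]] mid [ 0.4462 -0.254   0.006 ] yaw 11.930724000465567 0.10528977164518682
[ 0.5051 -0.2767  0.005 ]
[ 0.4905 -0.2084  0.0043]
[ 0.3842 -0.2153  0.0078]
[ 0.4054 -0.315   0.0046]
bento
[0.4366 0.2347 0.0485] [0.4373 0.2321 0.055 ] [0.4357 0.2273 0.055 ]
[0.4527 0.1072 0.054 ] [0.452  0.1071 0.055 ] [0.453  0.1061 0.055 ]
[0.6575 0.1362 0.051 ] [0.6562 0.1352 0.055 ] [0.656  0.1321 0.055 ]
[0.5418 0.2128 0.0553] [0.542  0.2129 0.055 ] [0.5418 0.2132 0.055 ]
[0.6284 0.2238 0.0544] [0.6284 0.2236 0.055 ] [0.6281 0.2232 0.055 ]
[0.6429 0.2577 0.055 ]
corner-based, z=.055 top/side avg:
end mids [0.6495 0.1965 0.055 ] [0.4446 0.1696 0.055 ] 0.2066584362688548 width 0.12582056337830808 0.1231920847324829 yaw 7.463861235237159 home [0.5884 0.1885 0.055 ]
```

```bash
cat >> h.py <<'E'
from scipy.spatial.transform import Rotation as Ro
def Rq(q): return Ro.from_quat([q[1],q[2],q[3],q[0]])
def go(p,yaw):
    "yaw deg: world direction of jaw axis (mod 180), pointing straight down"
    o=r.get_obs(); R0=Rq(o['tcp_rot']); p0=o['position']
    best=None
    for k in(0,180):
        a=np.radians(yaw+k); x=np.array([0,0,-1.]); y=np.array([np.cos(a),np.sin(a),0]); 
        M=Ro.from_matrix(np.c_[x,y,np.cross(x,y)]); rv=(R0.inv()*M).as_rotvec()
        if best is None or np.linalg.norm(rv)<np.linalg.norm(best): best=rv
    s=R0.inv().apply(np.array(p)-p0)
    print("shift",np.round(s,4),"turn",np.round(best/(2*np.pi),4),"deg",np.round(np.degrees(best),1),"rows",np.linalg.norm(s)/.0417,np.degrees(np.linalg.norm(best))/7.16)
E
python3 - <<'E'
from h import *
o=r.get_obs();print(Rq(o['tcp_rot']).as_matrix().round(3))
go([.4462,-.2543,.12],12)
E
```

```text
[[-0.001  0.326 -0.945]
 [ 0.001 -0.945 -0.326]
 [-1.    -0.002  0.   ]]
shift [ 0.1108 -0.2636 -0.3391] turn [-2.305e-01 -2.000e-04  2.000e-04] deg [-83.   -0.1   0.1] rows 10.636440637122469 11.591172325648767
```

```bash
python3 -m creep '[[0.111,-0.264,-0.339,-0.2305,0,0],[0.111,-0.264,-0.339,-0.2305,0,0],[0.111,-0.264,-0.339,-0.2305,0,0],[0.111,-0.264,-0.339,-0.2305,0,0],[0.111,-0.264,-0.339,-0.2305,0,0],[0.111,-0.264,-0.339,-0.2305,0,0],[0.111,-0.264,-0.339,-0.2305,0,0],[0.111,-0.264,-0.339,-0.2305,0,0],[0.111,-0.264,-0.339,-0.2305,0,0],[0.111,-0.264,-0.339,-0.2305,0,0],[0.111,-0.264,-0.339,-0.2305,0,0],[0.111,-0.264,-0.339,-0.2305,0,0],[0.111,-0.264,-0.339,-0.2305,0,0],[0.111,-0.264,-0.339,-0.2305,0,0],[0.111,-0.264,-0.339,-0.2305,0,0],[0.111,-0.264,-0.339,-0.2305,0,0]]' -1
python3 - <<'E'
from h import *
go([.4462,-.2543,.013],12); print(r.get_obs()['qpos'])
im=r.grab_frame("side"); cv2.imwrite("pics/side1.png",im[:,:,::-1])
E
```

```text
time_s: 1.43
position: [0.4456, -0.2559, 0.1204]
tcp_rot: [0.549, 0.446, 0.549, -0.446]
ft_force: [-0.7, 0.4, 0.1]
opening: 0.0852
shift [ 0.1074  0.0009 -0.0015] turn [-0.0006  0.0001  0.    ] deg [-0.2  0.   0. ] rows 2.5757654991929955 0.03231782082425884
[ 0.81218231  0.43747285 -0.43388665  2.00004726  0.26329311  0.75753576
  0.42692376]
```

View pics/side1.png

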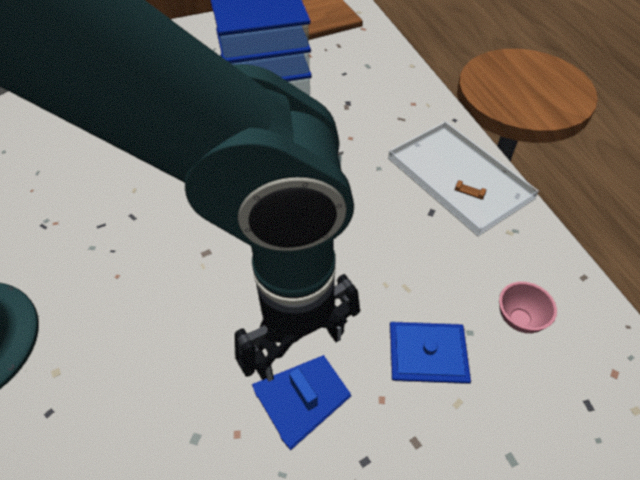

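The gripper hangs at about (300,320), above the ridge at (303,387), with its jaws along the lid's length. I'll descend now and close.

```bash
python3 -m creep '[[0.035,0.001,-0.0015,-0.0006,0,0],[0.07,0.001,-0.0015,-0.0006,0,0],[0.095,0.001,-0.0015,-0.0006,0,0],[0.103,0.001,-0.0015,-0.0006,0,0],[0.107,0.001,-0.0015,-0.0006,0,0],[0.107,0.001,-0.0015,-0.0006,0,0],[0.107,0.001,-0.0015,-0.0006,0,0]]' -1
python3 -m creep '[[0,0,0,0,0,0],[0,0,0,0,0,0],[0,0,0,0,0,0],[0,0,0,0,0,0],[0,0,0,0,0,0],[0,0,0,0,0,0],[0,0,0,0,0,0],[0,0,0,0,0,0],[0,0,0,0,0,0],[0,0,0,0,0,0],[0,0,0,0,0,0],[0,0,0,0,0,0]]' 1 50
python3 -c "
from h import *
o=r.get_obs();print(Rq(o['tcp_rot']).as_matrix().round(3))"
```

```text
time_s: 2.07
position: [0.4478, -0.2535, 0.0145]
tcp_rot: [0.551, 0.444, 0.549, -0.444]
ft_force: [-0.3, 0.1, 1.1]
opening: 0.0853
time_s: 3.07
position: [0.4471, -0.2531, 0.0137]
tcp_rot: [0.55, 0.444, 0.55, -0.444]
ft_force: [-1.6, 0.6, 6.1]
opening: 0.015
[[ 0.     0.977  0.211]
 [-0.001  0.211 -0.977]
 [-1.     0.     0.001]]
```

```bash
python3 -m creep '[[-0.02,0,0,0,0,0],[-0.05,0,0,0,0,0],[-0.085,0,0,0,0,0],[-0.11,0,0,0,0,0],[-0.11,0,0,0,0,0],[-0.11,0,0,0,0,0]]'
python3 - <<'E'
from h import *
print(r.get_obs()['ft_force'])
go([.500,.177,.125],7.4)
E
```

```text
time_s: 3.57
position: [0.4474, -0.2534, 0.1242]
tcp_rot: [0.551, 0.444, 0.549, -0.444]
ft_force: [-0.7, 0.4, -1.2]
opening: 0.0153
[-0.73411273  0.37075616 -1.16149136]
shift [-0.0014  0.1423 -0.4096] turn [ 0.0133  0.0003 -0.0003] deg [ 4.8  0.1 -0.1] rows 10.397560549602895 0.6687465689339902
```

```bash
python3 -m creep '[[0,0.006,-0.02,0.001,0,0],[0,0.016,-0.05,0.002,0,0],[0,0.028,-0.085,0.003,0,0],[0,0.04,-0.12,0.004,0,0],[0,0.053,-0.155,0.005,0,0],[0,0.066,-0.19,0.006,0,0],[0,0.078,-0.225,0.007,0,0],[0,0.09,-0.26,0.009,0,0],[0,0.102,-0.295,0.01,0,0],[0,0.114,-0.33,0.011,0,0],[0,0.126,-0.365,0.012,0,0],[0,0.136,-0.393,0.013,0,0],[0,0.1423,-0.4096,0.0133,0,0],[0,0.1423,-0.4096,0.0133,0,0],[0,0.1423,-0.4096,0.0133,0,0]]'
python3 - <<'E'
from h import *
go([.500,.177,.125],7.4)
for n in("side","top"):
    im=r.grab_frame(n); cv2.imwrite(f"pics/{n}2.png",im[:,:,::-1])
E
```

```text
time_s: 4.82
position: [0.4979, 0.1782, 0.1213]
tcp_rot: [0.531, 0.465, 0.533, -0.467]
ft_force: [1.3, 0.5, -1.6]
opening: 0.0153
shift [-0.0037  0.0019  0.0015] turn [0.0005 0.     0.0006] deg [0.2 0.  0.2] rows 0.10501989764376977 0.03754412782267067
```

View pics/side2.png

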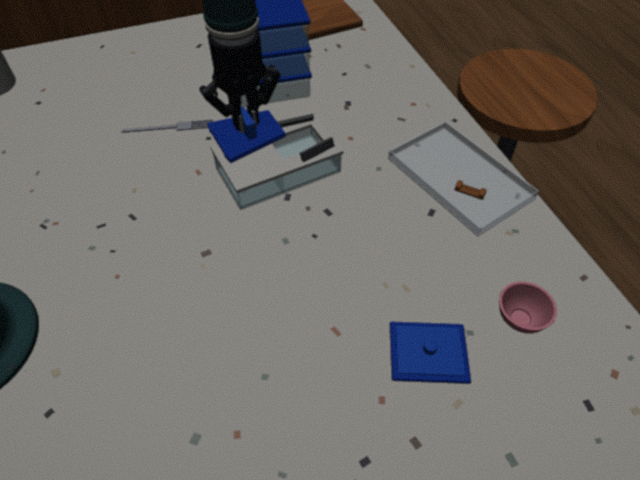

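View pics/top2.png

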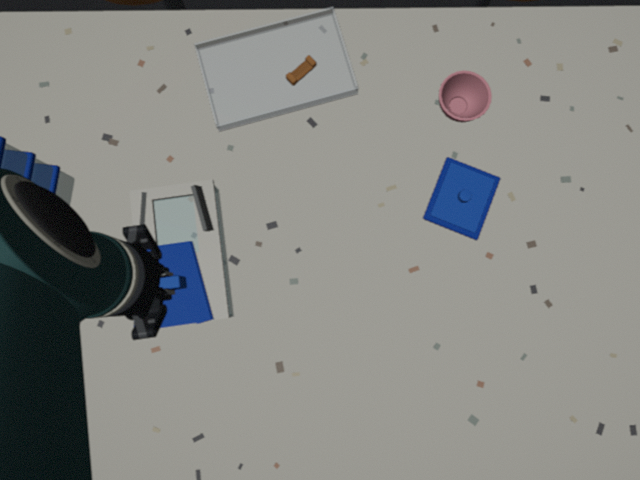

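The lid hangs level at about (247,130) in the side view, over the bento's bare end. In the top view its visible right corners are near (193,242) and (212,320).

```bash
python3 - <<'E'
from h import *
o=r.get_obs();print(o['position'],o['ft_force'])
for n in("side","top"):
    im=cv2.imread(f"pics/{n}2.png"); hsv=cv2.cvtColor(im,cv2.COLOR_BGR2HSV)
    m=cv2.inRange(hsv,(105,110,40),(130,255,255))
    if n=="side": m[:100]=0
    cs,_=cv2.findContours(m,cv2.RETR_EXTERNAL,cv2.CHAIN_APPROX_NONE)
    for c in cs:
        b=cv2.boundingRect(c)
        if cv2.contourArea(c)>300 and b[0]<300: print(n,b,cv2.approxPolyDP(c,3,True)[:,0].tolist())
    x,y,w,h=(200,95,100,75) if n=="side" else (130,230,100,110)
    cv2.imwrite(f"pics/{n}2c.png",cv2.convertScaleAbs(cv2.resize(im[y:y+h,x:x+w],None,fx=5,fy=5,interpolation=cv2.INTER_CUBIC),alpha=1.5))
E
```

```text
[0.49851073 0.17606578 0.1217809 ] [-0.51033434 -0.09500841 -1.6687815 ]
side (207, 107, 79, 55) [[268, 111], [258, 112], [256, 125], [247, 110], [240, 107], [245, 133], [235, 128], [232, 118], [207, 123], [230, 161], [285, 135]]
top (157, 242, 56, 85) [[191, 242], [157, 246], [161, 253], [158, 262], [173, 273], [160, 277], [158, 286], [175, 291], [170, 299], [162, 301], [166, 313], [160, 326], [212, 318]]
top (0, 137, 59, 56) [[0, 137], [0, 167], [54, 192], [58, 167], [35, 164], [32, 153], [4, 150], [4, 139]]
```

View pics/side2c.png

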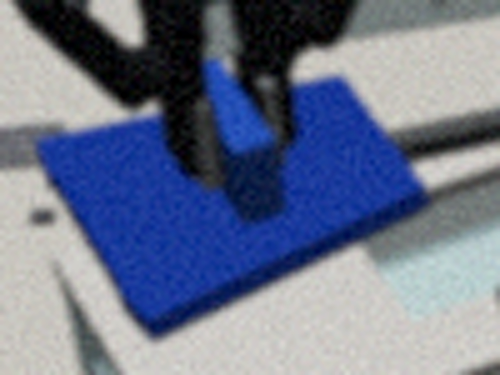

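View pics/top2c.png

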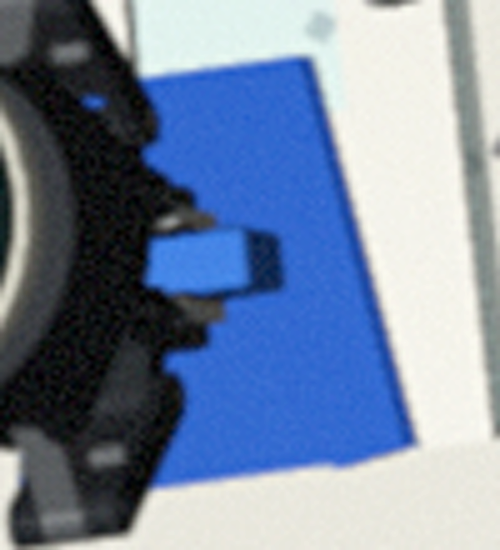

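```bash
python3 - <<'E'
from h import *
np.set_printoptions(precision=4,suppress=True)
def px(p,o): return (np.array(p)+.5)/5-.5+o
n_=tri(px((427,195),(200,95)),px((312,58),(130,230))); w_=tri(px((155,332),(200,95)),px((413,440),(130,230)))
print(n_,w_)
z=.109
L=np.array([plane("side",px(p,(200,95)),z) for p in((427,197),(342,80),(37,150),(155,335))])
a=(L[0]+L[1])/2;b=(L[2]+L[3])/2;v=a-b;print(L,"mid",(a+b)/2,"len",np.linalg.norm(v),"yaw",np.degrees(np.arctan2(v[1],v[0])))
print(np.linalg.norm(L[0]-L[1]),np.linalg.norm(L[2]-L[3]))
E
```

```text
[0.5553 0.1449 0.1182] [0.4532 0.1168 0.1139]
[[0.5571 0.1544 0.109 ]
 [0.5482 0.2253 0.109 ]
 [0.4374 0.2259 0.109 ]
 [0.4528 0.1209 0.109 ]] mid [0.4989 0.1816 0.109 ] len 0.1088005511051961 yaw 8.678038663774933
0.07138903362987258 0.10606712752414496
```

```bash
python3 -m creep '[[0.015,0.002,0,0,0,0],[0.03,0.002,0,0,0,0],[0.042,0.002,0,0,0,0],[0.048,0.002,0,0,0,0],[0.05,0.002,0,0,0,0],[0.05,0.002,0,0,0,0]]'
python3 -m creep '[[0.001,0,0,0,0,0],[0.002,0,0,0,0,0],[0.003,0,0,0,0,0],[0.003,0,0,0,0,0]]'
```

```text
time_s: 5.42
position: [0.5011, 0.1772, 0.0727]
tcp_rot: [0.531, 0.466, 0.531, -0.467]
ft_force: [-0.5, -0.1, -0.7]
opening: 0.0156
time_s: 5.75
position: [0.5015, 0.1778, 0.0705]
tcp_rot: [0.531, 0.467, 0.531, -0.467]
ft_force: [-0.2, 0.2, -1.6]
opening: 0.015
```

```bash
python3 -m creep '[[0.001,0,0,0,0,0],[0.002,0,0,0,0,0],[0.0025,0,0,0,0,0],[0.0025,0,0,0,0,0]]'; python3 - <<'E'
from h import *
go([.588,.188,.068],7.4)
E
```

```text
time_s: 6.08
position: [0.5016, 0.1778, 0.0686]
tcp_rot: [0.532, 0.467, 0.531, -0.467]
ft_force: [-1.9, -0.7, 6.4]
opening: 0.0152
shift [0.0007 0.087  0.0011] turn [ 0.      0.0001 -0.0001] deg [ 0.  0. -0.] rows 2.0863226878166783 0.00605366321928623
```

```bash
python3 -m creep '[[-0.0005,0.006,0,0,0,0],[-0.0005,0.014,0,0,0,0],[-0.0005,0.022,0,0,0,0],[-0.0005,0.03,0.0005,0,0,0],[-0.0005,0.038,0.0005,0,0,0],[-0.0005,0.045,0.0005,0,0,0],[-0.0005,0.045,0.0005,0,0,0],[-0.0005,0.045,0.0005,0,0,0]]'; python3 - <<'E'
from h import *
go([.588,.188,.068],7.4)
for n in("side","top"):
    im=r.grab_frame(n); cv2.imwrite(f"pics/{n}3.png",im[:,:,::-1])
    x,y,w,h=(200,80,150,120) if n=="side" else (120,170,120,120)
    cv2.imwrite(f"pics/{n}3c.png",cv2.convertScaleAbs(cv2.resize(im[y:y+h,x:x+w,::-1],None,fx=4,fy=4,interpolation=cv2.INTER_CUBIC),alpha=1.5))
E
```

```text
time_s: 6.75
position: [0.5476, 0.1836, 0.0687]
tcp_rot: [0.532, 0.468, 0.531, -0.466]
ft_force: [2.1, 0.1, 2.4]
opening: 0.015
shift [0.0008 0.0406 0.0009] turn [-0.     -0.0001 -0.0004] deg [-0.  -0.  -0.1] rows 0.973803794033501 0.021871413562359412
```

View pics/side3c.png

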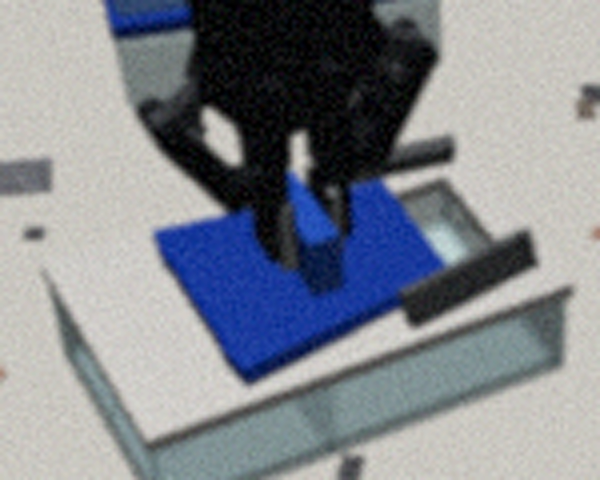

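View pics/top3c.png

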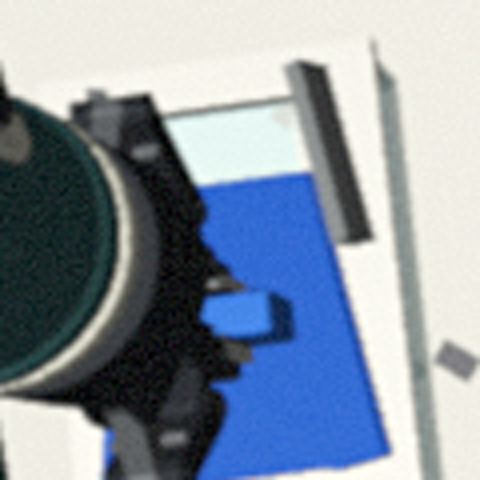

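The lid's narrow end is between the rails, with a gap to the right rail in the top view at about (325,200), and it lies flat. I'll loosen the jaws and push with the rear finger so the lid centres itself.

```bash
python3 -m creep '[[0,0,0,0,0,0],[0,0,0,0,0,0],[0,0,0,0,0,0],[0,0,0,0,0,0]]' 0.4 40
python3 -m creep '[[0,0.006,0.0002,0,0,0],[0,0.013,0.0005,0,0,0],[0,0.02,0.0005,0,0,0],[0,0.027,0.0008,0,0,0],[0,0.033,0.001,0,0,0],[0,0.036,0.001,0,0,0],[0,0.036,0.001,0,0,0]]'; python3 - <<'E'
from h import *
go([.588,.188,.068],7.4)
E
```

```text
time_s: 7.18
position: [0.5456, 0.1828, 0.0679]
tcp_rot: [0.531, 0.466, 0.531, -0.467]
ft_force: [-0.1, 0.5, 0.2]
opening: 0.0254
time_s: 7.77
position: [0.5826, 0.1869, 0.0682]
tcp_rot: [0.531, 0.467, 0.531, -0.467]
ft_force: [-0.0, -0.9, 0.2]
opening: 0.026
shift [ 0.0002  0.0055 -0.0003] turn [-0. -0. -0.] deg [-0. -0. -0.] rows 0.1315955656419065 0.003379467077741511
```

Remaining travel is about 10 mm (5.5 mm plus finger play). I'll push gently and watch the force.

```bash
python3 -m creep '[[0,0.002,0,0,0,0],[0,0.004,0,0,0,0],[0,0.006,0,0,0,0],[0,0.006,0,0,0,0]]'
python3 -m creep '[[0,0.001,0,0,0,0],[0,0.002,0,0,0,0],[0,0.003,0,0,0,0],[0,0.003,0,0,0,0]]'
```

```text
time_s: 8.1
position: [0.5871, 0.1882, 0.0681]
tcp_rot: [0.531, 0.466, 0.532, -0.467]
ft_force: [-3.9, 2.3, 1.5]
opening: 0.0253
time_s: 8.43
position: [0.5894, 0.1889, 0.0681]
tcp_rot: [0.531, 0.466, 0.532, -0.467]
ft_force: [-6.4, 2.4, 3.3]
opening: 0.0256
```

```bash
python3 -m creep '[[0,0.0015,0,0,0,0],[0,0.003,0,0,0,0],[0,0.003,0,0,0,0]]'
python3 - <<'E'
from h import *
for n in("side","top"):
    im=r.grab_frame(n); cv2.imwrite(f"pics/{n}4.png",im[:,:,::-1])
    x,y,w,h=(200,80,150,120) if n=="side" else (120,170,120,120)
    cv2.imwrite(f"pics/{n}4c.png",cv2.convertScaleAbs(cv2.resize(im[y:y+h,x:x+w,::-1],None,fx=4,fy=4,interpolation=cv2.INTER_CUBIC),alpha=1.5))
E
```

```text
time_s: 8.68
position: [0.5919, 0.1896, 0.0681]
tcp_rot: [0.531, 0.466, 0.533, -0.467]
ft_force: [-7.1, 2.7, 3.9]
opening: 0.0255
```

View pics/side4c.png

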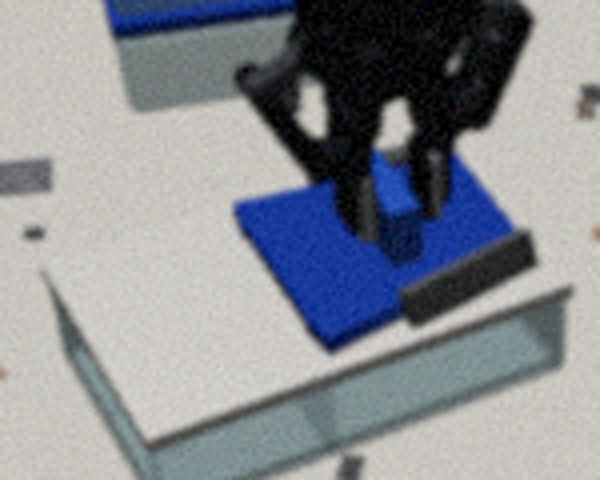

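View pics/top4c.png

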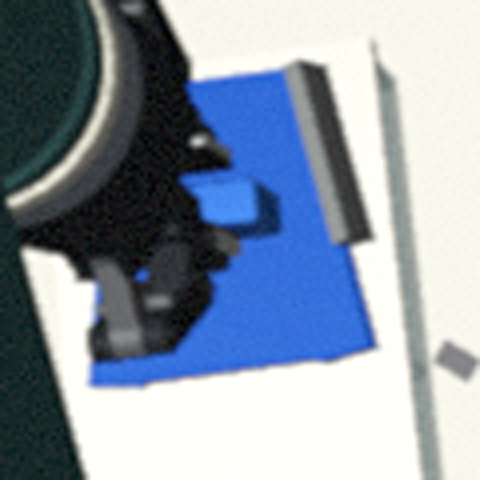

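The narrow end is now almost level with the far ends of the rails at (290,70) in the top crop. Force is only about 8 N so far, so I'll push a little more to feel the wedge.

```bash
python3 -m creep '[[0,0.0015,0,0,0,0],[0,0.003,0,0,0,0],[0,0.003,0,0,0,0]]'
python3 -m creep '[[0,0.001,0,0,0,0],[0,0.002,0,0,0,0],[0,0.002,0,0,0,0]]'
```

```text
time_s: 9.03
position: [0.5924, 0.1897, 0.068]
tcp_rot: [0.53, 0.464, 0.533, -0.468]
ft_force: [-14.1, 0.4, 9.6]
opening: 0.026
time_s: 9.28
position: [0.5926, 0.1897, 0.0679]
tcp_rot: [0.529, 0.463, 0.534, -0.47]
ft_force: [-18.5, -0.7, 13.6]
opening: 0.0259
```

Motion has stalled with the force rising to 23 N, and the implied lid centre is about 0.588, which is home. I'll back off to mid-gap, then lift clear.

```bash
python3 -m creep '[[0,-0.004,0,0,0,0],[0,-0.0075,0,0,0,0],[0,-0.0085,0,0,0,0],[0,-0.0085,0,0,0,0]]'
python3 -m creep '[[0,0,0,0,0,0],[0,0,0,0,0,0],[0,0,0,0,0,0]]' 0.1
```

```text
time_s: 9.62
position: [0.5912, 0.1873, 0.0685]
tcp_rot: [0.532, 0.467, 0.531, -0.466]
ft_force: [0.1, -0.9, 0.4]
opening: 0.0255
time_s: 9.87
position: [0.5909, 0.1877, 0.0683]
tcp_rot: [0.531, 0.467, 0.531, -0.467]
ft_force: [0.9, -0.5, -0.2]
opening: 0.0389
```

```bash
python3 -m creep '[[-0.01,-0.002,0,0,0,0],[-0.03,-0.002,0,0,0,0],[-0.06,-0.002,0,0,0,0],[-0.095,-0.002,0,0,0,0],[-0.13,-0.002,0,0,0,0],[-0.15,-0.03,0.02,0,0,0],[-0.16,-0.06,0.05,0,0,0],[-0.16,-0.09,0.085,0,0,0],[-0.16,-0.11,0.12,0,0,0],[-0.16,-0.12,0.155,0,0,0],[-0.16,-0.12,0.19,0,0,0],[-0.16,-0.12,0.22,0,0,0],[-0.16,-0.12,0.25,0,0,0],[-0.16,-0.12,0.25,0,0,0],[-0.16,-0.12,0.25,0,0,0]]'
python3 - <<'E'
from h import *
for n in("side","top"):
    im=r.grab_frame(n); cv2.imwrite(f"pics/{n}5.png",im[:,:,::-1])
    x,y,w,h=(200,80,150,120) if n=="side" else (120,170,120,120)
    cv2.imwrite(f"pics/{n}5c.png",cv2.convertScaleAbs(cv2.resize(im[y:y+h,x:x+w,::-1],None,fx=4,fy=4,interpolation=cv2.INTER_CUBIC),alpha=1.5))
E
```

```text
time_s: 11.12
position: [0.5035, -0.0774, 0.2288]
tcp_rot: [0.531, 0.468, 0.53, -0.468]
ft_force: [1.1, 1.1, -0.7]
opening: 0.0384
```

View pics/side5c.png

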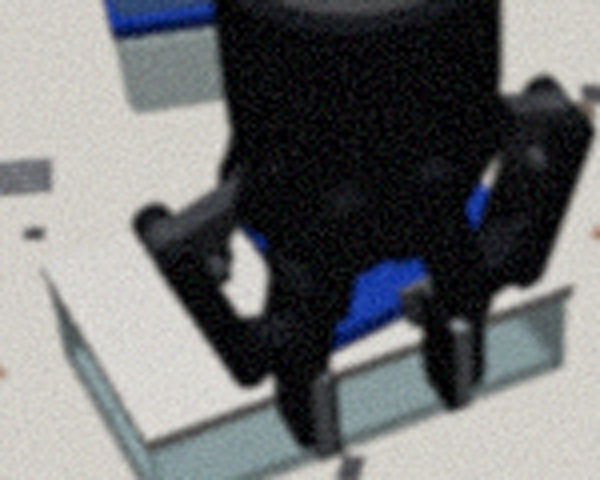

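View pics/top5.png

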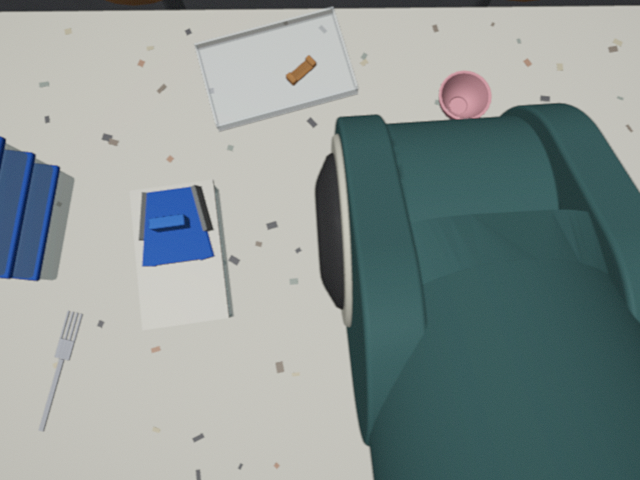

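View pics/top5c.png

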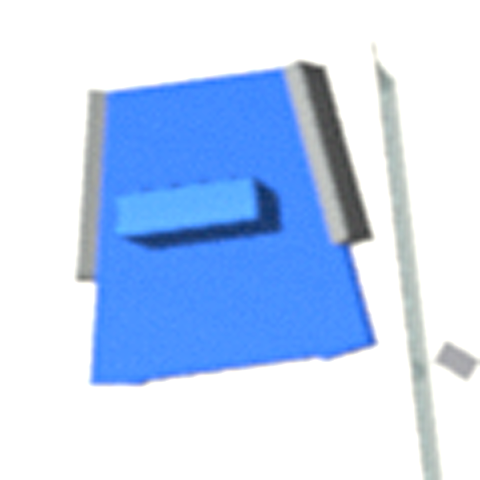

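The top view shows the lid sitting between both rails, ridge at about (168,222). The arm blocks the side view, so I'll move it farther away for a second view.

```bash
python3 -m creep '[[0,0,0.02,0,0,0],[0,0,0.05,0,0,0],[0,0,0.085,0,0,0],[0,0,0.12,0,0,0],[0,0,0.155,0,0,0],[0,0,0.18,0,0,0],[0,0,0.2,0,0,0],[0,0,0.2,0,0,0],[0,0,0.2,0,0,0],[0,0,0.2,0,0,0]]'
python3 - <<'E'
from h import *
im=r.grab_frame("side"); cv2.imwrite("pics/side6.png",im[:,:,::-1])
x,y,w,h=200,80,150,120
cv2.imwrite("pics/side6c.png",cv2.convertScaleAbs(cv2.resize(im[y:y+h,x:x+w,::-1],None,fx=4,fy=4,interpolation=cv2.INTER_CUBIC),alpha=1.3))
E
```

```text
time_s: 12.05
position: [0.5299, -0.2714, 0.2283]
tcp_rot: [0.532, 0.466, 0.532, -0.465]
ft_force: [0.2, 0.2, -0.3]
opening: 0.0384
```

View pics/side6.png

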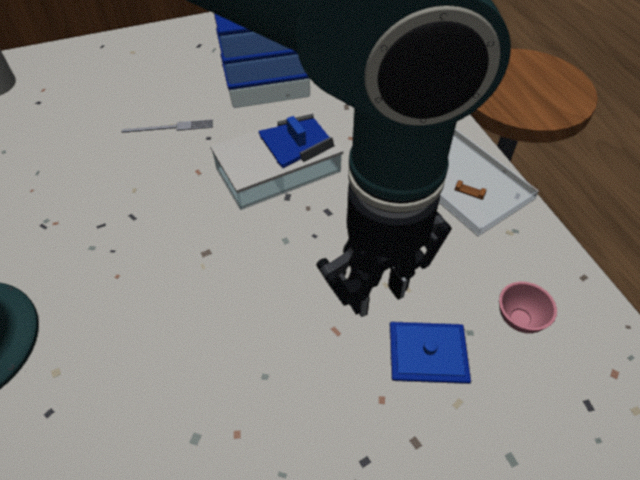

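View pics/side6c.png

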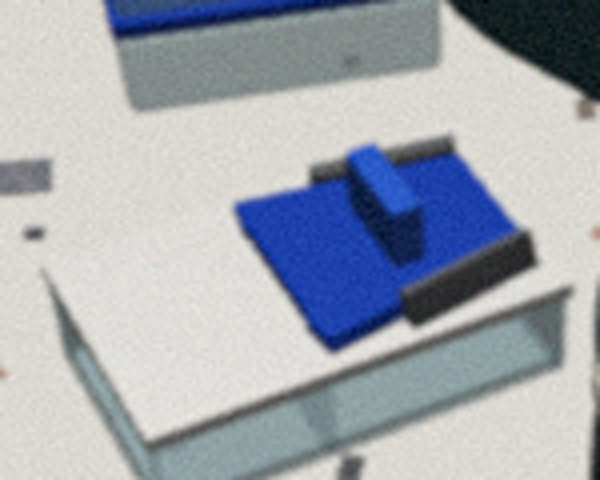

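```bash
python3 - <<'E'
from h import *
np.set_printoptions(precision=4,suppress=True)
def px(p,o): return (np.array(p)+.5)/4-.5+o
R=[]
for s,t in(((372,145),(118,198)),((347,153),(118,235)),((420,203),(255,180)),((392,214),(258,218))):
    R.append(tri(px(s,(200,80)),px(t,(120,170))))
R=np.array(R);print(R); m=R.mean(0); a=np.radians(7.4)
d=m[:2]-[.588,.188]; print(m,"lid x,y in ways_home:",d@[np.cos(a),np.sin(a)],d@[-np.sin(a),np.cos(a)],"z grip",m[2]-.012-.055)
v=R[:2].mean(0)-R[2:].mean(0);print("yaw",np.degrees(np.arctan2(-v[0],v[1])))
# plate from top: narrow corner/wide corners at z .061
W=[plane("top",px(p,(120,170)),.059) for p in((93,383),(375,345))]; w=(W[0]+W[1])/2;e=W[0]-W[1]
d=w[:2]-[.588,.188];print("wide end x (expect -.055)",d@[np.cos(a),np.sin(a)],d@[-np.sin(a),np.cos(a)],np.degrees(np.arctan2(-e[0],e[1])))
E
```

```text
[[0.5903 0.2125 0.095 ]
 [0.5779 0.2123 0.094 ]
 [0.596  0.1635 0.0983]
 [0.5827 0.1625 0.0969]]
[0.5867 0.1877 0.0961] lid x,y in ways_home: -0.0013137481828599219 -0.0001045854952713854 z grip 0.029052957373423595
yaw 6.088898990210342
wide end x (expect -.055) -0.052807954024632904 -8.326895434361083e-05 7.164169467401336
```

All within tolerance. The square lid still reads (390..470, 322..383), the same as at the start. Handing in.

```bash
python3 -c "
from station import r
print(r.close_job())"
```

```text
the job is handed in; nothing more can be done
None
```

The tapered lid is in the container's ways, wedged and released. I handed the job in about 12 s into the 42 s limit; no verdict is reported.

- **What I did:** I pinched the ridge, laid the lid on the white end about 87 mm behind home, and slid it between the rails. I then loosened the jaws and pushed with the rear finger until it stalled at about 23 N, and backed the arm well away.
- **Last checks:** Measured from two views, the lid is at x −1 mm, y 0 mm and z 29 mm from home.
    - **Yaw:** It is within about 1.5° of the bento. The ridge gave 6.1° and the wide edge 7.2°, against 7.4° for the bento.
    - **Along the slide:** The wide-end edge put the lid about 2 mm past home rather than 1 mm short. Both are well inside the 12 mm allowed.
- **The other lid:** The square lid looked unmoved in the last side picture, but I checked it only by eye. The tool was touching nothing, with the wrist force near zero.

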